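Bring the red-lidded jar to the front of the sauce carousel

ROBOT

A 7-joint arm with a two-finger parallel gripper is mounted at the origin on the work surface. World frame = base frame: x ahead of the robot, y to its left, z up, the work surface at z = 0. Lengths are in mm, angles in rad, forces in N, time in s.
With the tool pointing down it reaches from about 350 to 900 mm from the base axis. Payload 7.2 kg.
Tool frame: the origin (TCP) lies at the very end of the fingers, on their centre line; the grasp point (between the pads) lies 19 mm behind it; z points along the fingers, y is the line along which they close (so a half turn about z gives the same grasp; the last joint's range is limited). The gripper opens to 85 mm and grips with 20 to 120 N. Pads are 22 mm wide; open, the fingers measure 114 mm over their backs; the gripper's body (76 mm by 85 mm) begins 54 mm behind the grasp point. The pads swing forward as they close: fully open they stand 13 mm farther back than shut.
Start: joints at [1.236, 0.411, -0.013, 1.596, 0.006, 1.134, -0.082], TCP at [164.767, -602.894, 231.297] pointing down, gripper open.
Joint ranges: [-2.95, 2.95], [-0.29, 1.99], [-1.47, 1.44], [0.14, 2.54], [-1.03, 4.17], [0.13, 1.85], [-2.86, 2.86]. Speed limits (rad/s): [2.39, 2.39, 3.01, 3.01, 3.14, 3.14, 3.14].

INTERFACE

Orientations are given as a unit quaternion [w, x, y, z].
In Python, from station import r gives the robot as it stands. The module is installed in compiled form; this text tells all that it offers.
- The arm moves only by the shell command python3 -m creep 'ROWS' [FORCE]. ROWS is JSON, a list of rows, each an object with "linear": the shift along the tool's x, y, z in mm, a list of three; "rot": the turn, a rotation vector about the tool's x, y, z in rad, a list of three; "grip": the finger opening in mm, from 0 to 85.4. In form: [{"linear": [dx, dy, dz], "rot": [ax, ay, az], "grip": grip}, ...]. A call has 1 to 8 rows; each row is the pose to reach, as a shift and turn from the pose commanded when the call began, along the tool's axes at that moment; what a row does not reach only later rows make up. A row lasts 1/10 s, in which the tool goes at most 50 mm and 8.59 degrees, less where a joint would pass 70% of its speed; a pose out of reach is approached as far as the arm can. A call with a gripper value outside its range is refused whole. The fingers move at their own pace and stop on an object; FORCE is the grip in N (left out, the last holds). Time passes only in rows, so rows that repeat a pose let the fingers close. It gives the time, the measured TCP pose, the force, the opening and the grip force at its end, in the units of the state.
- r.get_obs(): the state, without advancing time (a new reading comes with each control period).
- r.grab_frame(name): name is "scene" or "top"; returns a dict with "color" (480x640x3 uint8, blue, green, red), "fx", "fy", "cx", "cy" (pixels), "distortion" ([k1, k2, p1, p2, k3] as OpenCV has them; the pictures are not rectified), "origin" and "orientation" of the camera in the world. Camera axes: x right, y down, z forward; pixel columns grow to the right and rows downward; lengths in mm; the calibration is good to about 2 mm. A picture is of the moment at which its call begins. There is no depth.
- r.close_job(): hands the job in; it is judged then, once.
The state is a dict: "time": time; "joint_positions": joint angles; "joint_vel": joint speeds; "joint_efforts": joint torques, N m; "eef_pos": TCP position; "tool_rot": TCP orientation; "wrist_force": force on the tool from outside, world axes, zero at the start; "moment": the same for the moment, N m; "width": finger opening in mm; "grasp_force": force on a finger pad.
Only numpy, scipy, OpenCV 4.12 (cv2) and the standard library are available. Lean on these libraries where they do the work, as an engineer would, in place of code of your own. Each camera call takes 0.05 s, during which the arm holds its last target. There are 200 camera calls.

TASK

Lift the canister by its handle off the stand in the middle of the sauce carousel and set it down gently, upright and let go, on the round green mat beside it, before you turn anything. Then turn the carousel until the jar with the red lid stands squarely at the front, in line with the yellow arrowhead on the rim of its base, and finish still gripping that red-lidded jar, holding the carousel still. Leave everything else on the table where it is.

Things in the scene. Friction and masses are not known exactly. Their poses are not given: they have to be found in the camera images.
- canister: loose aluminium canister with a green stripe and closed steel lid, 92 mm wide, about 0.4 kg; it starts on the stand in the carousel's middle, 60 mm above the table. Origin: centre of its underside, z up. A rigid hoop handle of 12 mm thick dark round bar stands over the lid: straight level top bar along the canister's own x axis, 60 mm long, bar centre 158 mm above the origin; 64 mm clear below the bar centre down to the lid (lid top at 94 mm)
- canister_handle (a point): middle of the canister's handle bar (bar centre, 158 mm above the canister's underside); axes as the canister's
- mat_top (a point): centre of the top face of the round green mat where the canister goes: 140 mm diameter, 4 mm thick, fixed to the table
- carousel_axis (a point): centre of the round wooden stand (100 mm diameter, top 60 mm above the table) in the carousel's middle, on the vertical turning axis. It does not turn. The dark round base plate is 356 mm in diameter, 12 mm high, fixed; above it a wooden disc of 290 mm diameter turns, its top 28 mm above the table, carrying five jars evenly spaced (72 degrees apart) on a circle of 110 mm radius
- red_lid (a point): centre of the red lid at mid height, 110 mm above the table, 110 mm from the turning axis. The red-lidded jar has a yellow label; the other four jars have black lids. All five are fixed to the disc and turn with it, upright: glass 51 mm in diameter from 28 mm above the table, lid 54 mm in diameter and 22 mm tall, its top 122 mm above the table. The lid may be pinched from above along any direction
- front_place (a point): fixed point where the red lid's centre must come: 110 mm from the axis, 110 mm above the table, in the direction of the yellow arrowhead on the rim of the base plate, which points inward at this place (roughly towards the robot)
- carousel (a joint): turn of the carousel in rad, anticlockwise seen from above; 0 or 2 pi (6.28) puts the red jar at the front. It starts between 0.8 and 5.5 and turns freely either way from -1.5 to 7.8. Light friction (about 0.08 N m, 0.7 N at the jars), no spring; it stays where it is left
- ginger: bystander, leave alone: tan ginger root, about 100 x 75 x 30 mm, near the mat; origin under its middle
- sauce: bystander, leave alone: brown sauce bottle with white cap and yellow label, 52 mm wide, 150 mm tall, beyond the mat; origin under its middle
- ginger_b: bystander, leave alone: small tan ginger piece, about 85 x 40 x 28 mm, behind the carousel; origin under its middle
- yam: bystander, leave alone: brown yam stick, 38 mm thick, 170 mm long, lying at the left side; origin under its middle
- cup: bystander, leave alone: white cup, 76 mm wide, 90 mm tall, at the right side; origin under its middle
- vinegar: bystander, leave alone: green bottle, 48 mm wide, 130 mm tall, at the right side; origin under its middle
- tin: bystander, leave alone: tin with orange label, 66 mm wide, 70 mm tall, at the left side; origin under its middle
There are look-alikes about, which are no part of the job. Leave any blue or turquoise look-alike of the canister alone. Of the things that look like the part that bears mat_top, the smaller one is meant.

How it is judged (in metres and radians):
On the way:
1. canister stands upright on the green mat, let go (horizontal distance between canister and mat_top below 0.03 m and height (world z) of canister below 0.01 m and angle between canister's own z axis and vertical below 0.1 rad and linear speed of canister below 0.02 m/s and contact force between the fingers and canister below 0.1 N), for 0.3 s.
At the end, for the whole second after the job is handed in: the canister stands upright (within 0.1 rad), at rest and not touched, on the mat with its centre within 30 mm of the mat's; the red lid's centre is within 12 mm of the front place, the carousel is still (under 0.05 rad/s) and the fingers hold the red-lidded jar with more than 3 N (all of step 1 and horizontal distance between red_lid and front_place below 0.012 m and (contact force between the fingers and carousel_c10 above 3 N or contact force between the fingers and carousel_c9 above 3 N) and velocity of joint carousel between -0.05 and 0.05 rad/s); the arm keeps its last pose, push and grip.
It fails at once if carousel turned (jar moved more than 30 mm) while the canister is not yet down on the mat (distance of red_lid from where it was at the start of the episode above 0.03 m and height (world z) of canister above 0.03 m).
It fails at once if canister tipped by more than 0.7 rad (angle between canister's own z axis and vertical above 0.7 rad).
It fails at once if canister dropped or slammed onto the mat or table (over 80 N) (contact force between canister and anything else above 80 N and contact force between the fingers and canister below 0.1 N).
It fails at once if a bystander is moved by more than 30 mm or toppled (distance of any of ginger, sauce, ginger_b, yam, cup, vinegar, tin from where it was at the start of the episode above 0.03 m or angle between any of sauce, cup, vinegar, tin's own z axis and vertical above 0.5 rad).
It also fails if it takes over 64 s, if anything falls off the work surface, if the arm or the gripper's body presses on something with over 40 N, if the wrist force passes 120 N, or if a joint passes its speed limit or range.

## Working session

There is one attempt and no reset: what is moved stays moved. The work goes in short steps, Python scripts to look and compute and a shell command to move; the robot and the scene stay as the last step left them, time stands still between calls to the robot, and variables do not carry over. Pictures are saved under pics/ and viewed, at most 10 in all, crops included, and the job is handed in when it is done.

```bash
mkdir -p pics; cat > h.py <<'E'
import numpy as np, cv2, json
from scipy.spatial.transform import Rotation as R
from station import r
def q(o): return R.from_quat([o[1],o[2],o[3],o[0]])
def grab(n,save=None):
    f=r.grab_frame(n)
    if save: cv2.imwrite('pics/'+save,f['color'])
    return f
def K(f): return np.array([[f['fx'],0,f['cx']],[0,f['fy'],f['cy']],[0,0,1.]])
def ray(f,uv):
    p=cv2.undistortPoints(np.array([[uv]],float),K(f),np.array(f['distortion']))[0,0]
    return np.array(f['origin'],float), q(f['orientation']).apply([p[0],p[1],1.])
def onz(f,uv,z):
    o,d=ray(f,uv); return (o+d*(z-o[2])/d[2]).round(1)
def proj(f,P):
    Rm=q(f['orientation']).inv(); 
    return cv2.projectPoints(np.array([P],float),Rm.as_rotvec(),-Rm.apply(np.array(f['origin'],float)),K(f),np.array(f['distortion']))[0][0,0].round(1)
def tool(P):  # world shift in tool axes
    s=r.get_obs(); return q(s['tool_rot']).inv().apply(np.array(P)-np.array(s['eef_pos'])).round(1)
E
python3 - <<'E'
from h import *
for n in('scene','top'):
    f=grab(n,n+'0.png'); print(n,np.round(f['origin']),q(f['orientation']).as_matrix().round(2).tolist(),f['fx'])
s=r.get_obs(); print(s['time'],s['eef_pos'],s['tool_rot'],s['wrist_force'],s['width']); print(q(s['tool_rot']).as_matrix().round(3))
E
```

```text
scene [1118.  401. 1373.] [[-0.5, 0.74, -0.44], [0.86, 0.43, -0.26], [-0.01, -0.51, -0.86]] 561.7612318737177
top [ 303.   14. 1494.] [[-0.02, -0.99, 0.13], [-1.0, 0.02, -0.01], [0.01, -0.13, -0.99]] 471.3396905431015
0.1 [ 164.63755305 -602.44507667  230.51412449] [-7.30719240e-04  9.91111484e-01  1.33031842e-01 -1.48605830e-04] [0.19613723 0.02786343 0.47887238] 85.52707362019805
[[ 0.965  0.264 -0.   ]
 [ 0.264 -0.965  0.001]
 [-0.    -0.001 -1.   ]]
```

View pics/scene0.png

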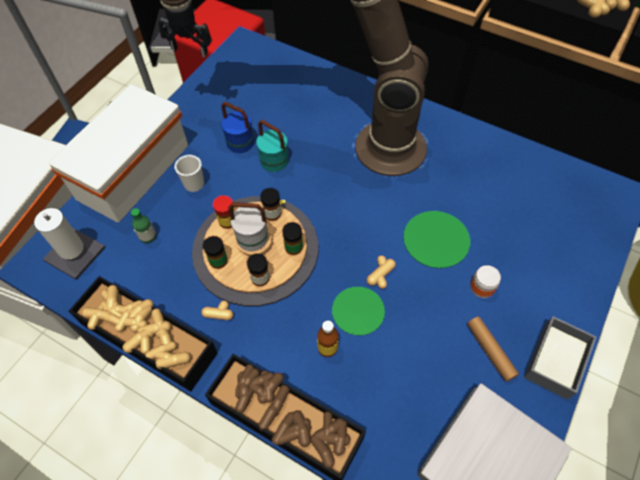

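View pics/top0.png

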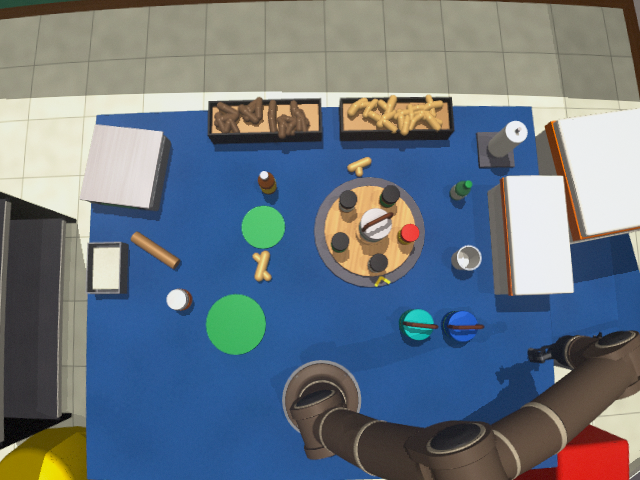

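The top picture shows two green mats: a small one at (263,227) and a large one at (236,324). The task means the smaller. There are three canisters: the aluminium one on the carousel at (375,225), a turquoise look-alike at (418,325) and a blue one at (463,327). The aluminium one is meant. The red lid is at (410,233) and the arrowhead at about (382,281). I'll confirm with an enlarged crop.

```bash
python3 - <<'E'
from h import *
t=cv2.imread('pics/top0.png'); s=cv2.imread('pics/scene0.png')
a=cv2.resize(t[170:295,230:430],None,fx=4,fy=4,interpolation=cv2.INTER_CUBIC)
cv2.imwrite('pics/c1.png',a)
b=cv2.resize(s[180:330,185:385],None,fx=4,fy=4,interpolation=cv2.INTER_CUBIC)
cv2.imwrite('pics/c2.png',b)
E
```

```text
(no output)
```

View pics/c1.png

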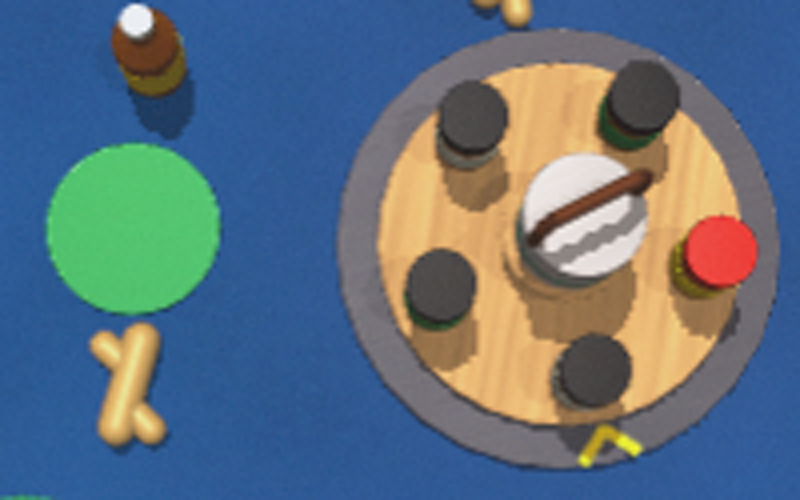

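View pics/c2.png

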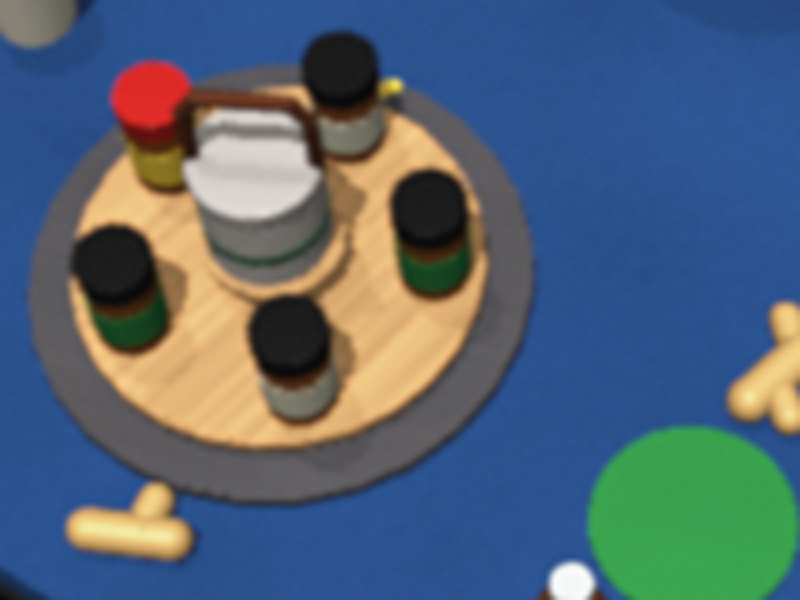

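The crop confirms the aluminium canister with a green stripe, the red lid and yellow-label jar, the small mat and the arrowhead. Next I'll measure positions.

```bash
python3 - <<'E'
from h import *
t=grab('top'); s=grab('scene')
c=lambda x,y:(x/4+230,y/4+170); d=lambda x,y:(x/4+185,y/4+180)
T=lambda x,y,z:onz(t,c(x,y),z); S=lambda x,y,z:onz(s,d(x,y),z)
h1,h2=T(535,240,218),T(645,180,218); print('handle',h1,h2,(h1+h2)/2,np.linalg.norm(h1-h2), 'scene',S(190,98,218),S(312,106,218))
print('lid',T(585,216,154))
print('mat',T(133,228,4),'scene',S(697,520,4),'width',T(47,228,4)-T(219,228,4))
e=[T(338,249,12),T(778,249,12),T(558,30,12),T(558,468,12)]; ax=sum(e)/4; print('base',ax,e[0]-e[1],e[2]-e[3])
red=T(720,250,122); print('red',red,np.hypot(*(red-ax)[:2]),S(152,95,122))
j=[T(x,y,122) for x,y in((720,250),(594,370),(441,287),(473,117),(644,97))]; A=sum(j)/5; print('axis jars',A,[np.hypot(*(p-A)[:2]).round(1) for p in j])
for p in [T(606,432,12),T(583,463,12),T(638,450,12)]: v=p-A; print('arrow',p,np.degrees(np.arctan2(v[1],v[0])))
v=red-A;print('red ang',np.degrees(np.arctan2(v[1],v[0])))
g=np.array(t['color'])
E
```

```text
handle [ 494.2 -126.8  218. ] [ 534.4 -204.5  218. ] [ 514.3  -165.65  218.  ] 87.48331269447905 scene [ 540.5 -195.7  218. ] [ 507.6 -126.3  218. ]
lid [ 520.5 -170.7  154. ]
mat [543.5 171.1   4. ] scene [545.5 178.2   4. ] width [  3.3 138.    0. ]
base [ 518.975 -168.175   12.   ] [  8.1 351.9   0. ] [352.8 -13.8   0. ]
red [ 498.1 -274.4  122. ] 108.25671457235337 [ 503.2 -269.1  122. ]
axis jars [ 520.42 -167.26  122.  ] [np.float64(109.4), np.float64(109.3), np.float64(110.0), np.float64(109.3), np.float64(109.7)]
arrow [ 371.2 -199.9   12. ] -167.6615997873337
arrow [ 347.4 -180.8   12. ] -175.52533245752466
arrow [ 356.4 -224.6   12. ] -160.73080683046595
red ang -101.76786182330851
```

```bash
python3 -m creep '[{"linear":[0,0,-50],"rot":[0,0,0],"grip":85},{"linear":[0,0,-100],"rot":[0,0,0],"grip":85},{"linear":[35,-25,-100],"rot":[0,0,-0.14],"grip":85},{"linear":[70,-50,-100],"rot":[0,0,-0.28],"grip":85},{"linear":[110,-80,-100],"rot":[0,0,-0.42],"grip":85},{"linear":[150,-107,-100],"rot":[0,0,-0.56],"grip":85},{"linear":[190,-136,-100],"rot":[0,0,-0.7],"grip":85},{"linear":[225,-160,-100],"rot":[0,0,-0.84],"grip":85}]' 30
python3 - <<'E'
from h import *
s=r.get_obs(); print(np.round(s['eef_pos'],1),np.round(s['joint_positions'],2)); print(tool([519,-166,300])); y=q(s['tool_rot']).apply([0,1,0]); print(np.degrees(np.arctan2(y[1],y[0])))
E
```

```text
time: 1.0
eef_pos: [341.0, -386.8, 331.5]
tool_rot: [0.0, 0.849, 0.529, 0.0]
wrist_force: [-0.2, -0.3, -0.6]
width: 85.3
grasp_force: 0.0
[ 341.  -386.8  331.5] [ 1.    0.17 -0.28  1.7   0.05  1.29  0.25]
[276.7  62.3  31.5]
-26.18583081384921
```

```bash
python3 -m creep '[{"linear":[39,9,0],"rot":[0,0,-0.13],"grip":85},{"linear":[78,18,0],"rot":[0,0,-0.26],"grip":85},{"linear":[117,27,0],"rot":[0,0,-0.39],"grip":85},{"linear":[156,36,0],"rot":[0,0,-0.52],"grip":85},{"linear":[195,45,0],"rot":[0,0,-0.65],"grip":85},{"linear":[234,53,0],"rot":[0,0,-0.78],"grip":85},{"linear":[277,62,20],"rot":[0,0,-0.92],"grip":85},{"linear":[277,62,30],"rot":[0,0,-0.92],"grip":85}]'
python3 - <<'E'
from h import *
s=r.get_obs(); print(np.round(s['eef_pos'],1),np.round(s['joint_positions'],2)); print(tool([519,-166,199])); y=q(s['tool_rot']).apply([0,1,0]); print(np.degrees(np.arctan2(y[1],y[0])))
f=grab('scene'); print(f['color'].shape)
a=cv2.resize(f['color'][130:280,170:370],None,fx=4,fy=4,interpolation=cv2.INTER_CUBIC); cv2.imwrite('pics/c3.png',a)
E
```

```text
time: 1.8
eef_pos: [521.5, -162.8, 300.2]
tool_rot: [-0.001, 0.524, 0.852, 0.002]
wrist_force: [0.1, -0.2, -0.0]
width: 85.3
grasp_force: 0.0
[ 521.5 -162.8  300.2] [ 0.68  0.28 -0.57  1.66  0.15  1.25  0.54]
[ -2.   -3.9 101.2]
26.8601478195236
(480, 640, 3)
```

View pics/c3.png

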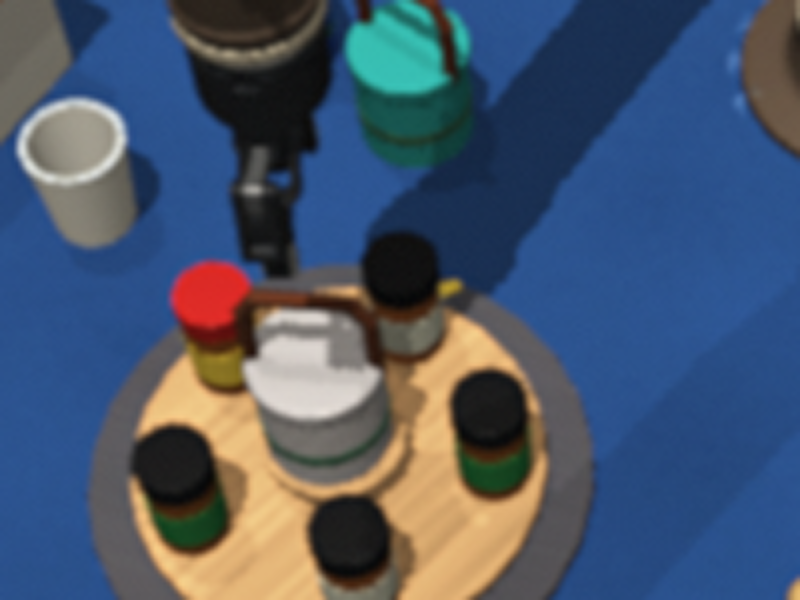

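The gripper (tip about (280,265) in the crop) hangs above the handle, whose bar runs from (245,300) to (375,305). Its closing line lies across the bar. I'll descend and grip.

```bash
python3 -m creep '[{"linear":[-2,-4,30],"rot":[0,0,0],"grip":85},{"linear":[-2,-4,60],"rot":[0,0,0],"grip":85},{"linear":[-2,-4,85],"rot":[0,0,0],"grip":85},{"linear":[-2,-4,101],"rot":[0,0,0],"grip":85},{"linear":[-2,-4,101],"rot":[0,0,0],"grip":60},{"linear":[-2,-4,101],"rot":[0,0,0],"grip":40},{"linear":[-2,-4,101],"rot":[0,0,0],"grip":30},{"linear":[-2,-4,101],"rot":[0,0,0],"grip":30}]' 60
python3 -m creep '[{"linear":[0,0,0],"rot":[0,0,0],"grip":20},{"linear":[0,0,0],"rot":[0,0,0],"grip":14},{"linear":[0,0,0],"rot":[0,0,0],"grip":5},{"linear":[0,0,0],"rot":[0,0,0],"grip":5},{"linear":[0,0,0],"rot":[0,0,0],"grip":5},{"linear":[0,0,0],"rot":[0,0,0],"grip":5},{"linear":[0,0,0],"rot":[0,0,0],"grip":5}]' 60
```

```text
time: 2.65
eef_pos: [516.8, -173.2, 201.5]
tool_rot: [0.001, 0.529, 0.848, 0.0]
wrist_force: [-0.8, 0.3, -0.5]
width: 30.1
grasp_force: 0.0
time: 3.35
eef_pos: [517.1, -172.7, 201.0]
tool_rot: [0.001, 0.529, 0.849, 0.0]
wrist_force: [1.8, 1.1, 5.8]
width: 9.9
grasp_force: 58.6
```

```bash
python3 -m creep '[{"linear":[0,0,-4],"rot":[0,0,0],"grip":5},{"linear":[0,0,-12],"rot":[0,0,0],"grip":5},{"linear":[0,0,-25],"rot":[0,0,0],"grip":5},{"linear":[0,0,-42],"rot":[0,0,0],"grip":5},{"linear":[0,0,-60],"rot":[0,0,0],"grip":5},{"linear":[0,0,-80],"rot":[0,0,0],"grip":5},{"linear":[0,0,-95],"rot":[0,0,0],"grip":5},{"linear":[0,0,-100],"rot":[0,0,0],"grip":5}]'
python3 - <<'E'
from h import *
print(tool([544,173,301]))
f=grab('scene'); g=grab('top')
a=cv2.resize(f['color'][110:310,170:390],(660,600)); cv2.imwrite('pics/c4.png',a)
E
```

```text
time: 4.15
eef_pos: [516.8, -172.9, 302.6]
tool_rot: [0.001, 0.529, 0.849, 0.0]
wrist_force: [0.3, 0.2, -5.1]
width: 9.7
grasp_force: 58.6
[298.6 176.7   1.3]
```

View pics/c4.png

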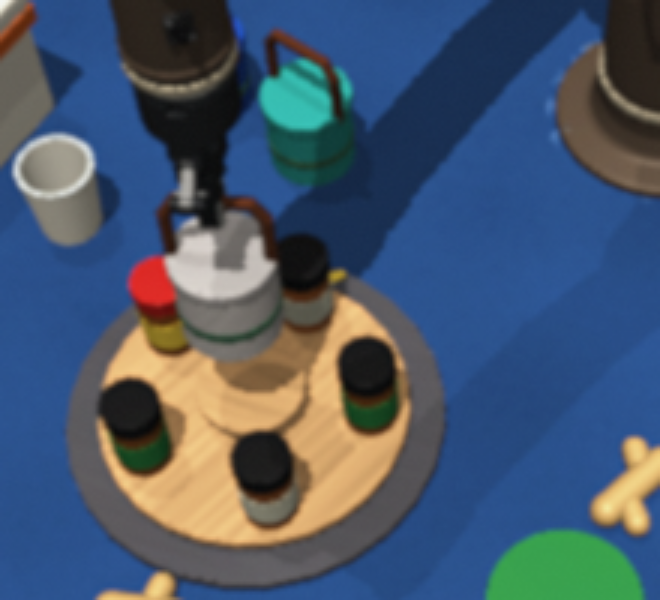

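The canister hangs upright: handle ends at (165,205) and (270,205), fingers at about (210,205), with all jars in place. I'll carry it to the mat.

```bash
python3 -m creep '[{"linear":[7,4,0],"rot":[0,0,0],"grip":5},{"linear":[21,12,0],"rot":[0,0,0],"grip":5},{"linear":[41,24,0],"rot":[0,0,0],"grip":5},{"linear":[65,38,0],"rot":[0,0,0],"grip":5},{"linear":[88,51,0],"rot":[0,0,0],"grip":5},{"linear":[111,65,0],"rot":[0,0,0],"grip":5},{"linear":[135,79,0],"rot":[0,0,0],"grip":5},{"linear":[158,92,0],"rot":[0,0,0],"grip":5}]'
python3 -m creep '[{"linear":[23,14,0],"rot":[0,0,0],"grip":5},{"linear":[47,27,0],"rot":[0,0,0],"grip":5},{"linear":[70,41,0],"rot":[0,0,0],"grip":5},{"linear":[91,53,0],"rot":[0,0,0],"grip":5},{"linear":[110,65,0],"rot":[0,0,0],"grip":5},{"linear":[124,73,0],"rot":[0,0,0],"grip":5},{"linear":[134,78,0],"rot":[0,0,0],"grip":5},{"linear":[138,81,0],"rot":[0,0,0],"grip":5}]'
python3 - <<'E'
from h import *
print(tool([541.5,169,145]))
f=grab('scene'); g=grab('top'); i=g['color']
a=cv2.resize(np.hstack([f['color'][130:380,260:460],i[120:370,200:400]]),(800,500)); cv2.imwrite('pics/c5.png',a)
E
```

```text
time: 5.05
eef_pos: [528.6, 12.6, 299.7]
tool_rot: [-0.001, 0.528, 0.849, -0.0]
wrist_force: [0.7, 0.2, -4.0]
width: 10.1
grasp_force: 58.5
time: 5.85
eef_pos: [540.3, 171.3, 299.9]
tool_rot: [-0.001, 0.528, 0.849, -0.0]
wrist_force: [-0.4, 0.1, -4.1]
width: 10.3
grasp_force: 58.4
[ -2.8   0.2 154.9]
```

View pics/c5.png

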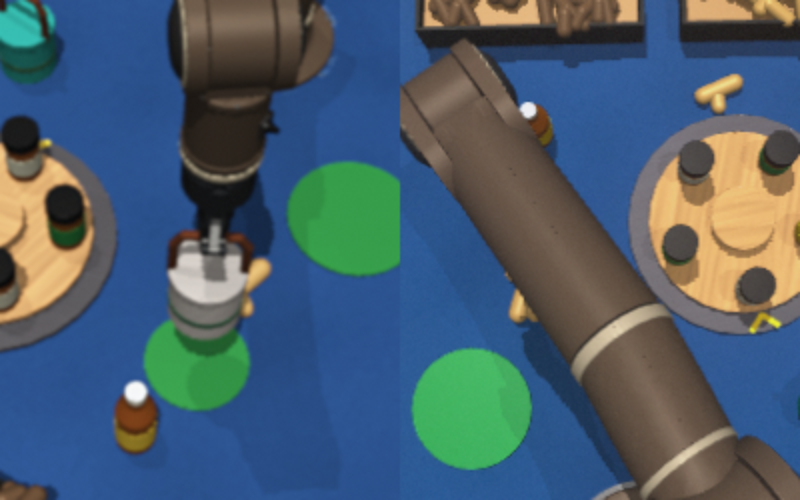

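The canister hangs upright above the green mat: lid at (208,255) and mat at (197,362) in the left half, with clearance to the ginger and sauce. I'll lower it.

```bash
python3 -m creep '[{"linear":[-1,0,12],"rot":[0,0,0],"grip":5},{"linear":[-2,0,35],"rot":[0,0,0],"grip":5},{"linear":[-2,0,60],"rot":[0,0,0],"grip":5},{"linear":[-2,0,85],"rot":[0,0,0],"grip":5},{"linear":[-2,0,108],"rot":[0,0,0],"grip":5},{"linear":[-2,0,125],"rot":[0,0,0],"grip":5},{"linear":[-2,0,135],"rot":[0,0,0],"grip":5},{"linear":[-2,0,141],"rot":[0,0,0],"grip":5}]'
python3 -m creep '[{"linear":[0,0,3],"rot":[0,0,0],"grip":5},{"linear":[0,0,5],"rot":[0,0,0],"grip":5},{"linear":[0,0,7],"rot":[0,0,0],"grip":5},{"linear":[0,0,9],"rot":[0,0,0],"grip":5},{"linear":[0,0,10],"rot":[0,0,0],"grip":5},{"linear":[0,0,10],"rot":[0,0,0],"grip":5}]'
```

```text
time: 6.75
eef_pos: [541.9, 166.2, 158.0]
tool_rot: [-0.0, 0.53, 0.848, -0.001]
wrist_force: [-0.1, -0.1, -2.8]
width: 9.8
grasp_force: 58.5
time: 7.35
eef_pos: [542.2, 167.3, 149.3]
tool_rot: [0.0, 0.529, 0.849, -0.0]
wrist_force: [-0.1, -0.7, -3.9]
width: 9.9
grasp_force: 58.4
```

```bash
python3 -m creep '[{"linear":[0,0,1],"rot":[0,0,0],"grip":5},{"linear":[0,0,2],"rot":[0,0,0],"grip":5},{"linear":[0,0,3],"rot":[0,0,0],"grip":5},{"linear":[0,0,4],"rot":[0,0,0],"grip":5},{"linear":[0,0,4],"rot":[0,0,0],"grip":5}]'
```

```text
time: 7.85
eef_pos: [542.2, 167.3, 145.2]
tool_rot: [-0.0, 0.529, 0.849, -0.0]
wrist_force: [0.4, -0.0, -4.6]
width: 10.0
grasp_force: 58.4
```

```bash
python3 -m creep '[{"linear":[0,0,1],"rot":[0,0,0],"grip":5},{"linear":[0,0,2],"rot":[0,0,0],"grip":5},{"linear":[0,0,2],"rot":[0,0,0],"grip":5}]'
```

```text
time: 8.15
eef_pos: [543.6, 168.1, 144.6]
tool_rot: [0.001, 0.529, 0.849, 0.001]
wrist_force: [1.2, 1.2, 4.4]
width: 9.7
grasp_force: 59.4
```

Contact: the wrist force turned upward. I'll release and rise.

```bash
python3 -m creep '[{"linear":[0,0,0],"rot":[0,0,0],"grip":14},{"linear":[0,0,0],"rot":[0,0,0],"grip":25},{"linear":[0,0,0],"rot":[0,0,0],"grip":45},{"linear":[0,0,0],"rot":[0,0,0],"grip":70},{"linear":[0,0,0],"rot":[0,0,0],"grip":70},{"linear":[0,0,0],"rot":[0,0,0],"grip":70}]'
python3 -m creep '[{"linear":[0,0,-10],"rot":[0,0,0],"grip":70},{"linear":[0,0,-30],"rot":[0,0,0],"grip":70},{"linear":[0,0,-60],"rot":[0,0,0],"grip":70},{"linear":[0,0,-100],"rot":[0,0,0],"grip":70},{"linear":[0,0,-140],"rot":[0,0,0],"grip":70},{"linear":[0,0,-150],"rot":[0,0,0],"grip":70},{"linear":[0,0,-150],"rot":[0,0,0],"grip":70}]'
python3 - <<'E'
from h import *
f=grab('scene')
a=cv2.resize(f['color'][130:380,180:460],(672,600)); cv2.imwrite('pics/c6.png',a)
s=r.get_obs(); print(np.round(s['joint_positions'],2)); print(q(s['tool_rot']).as_matrix().round(3).tolist())
E
```

```text
time: 8.75
eef_pos: [542.0, 167.3, 143.2]
tool_rot: [-0.0, 0.529, 0.849, -0.0]
wrist_force: [0.2, -0.1, -0.3]
width: 69.9
grasp_force: 0.0
time: 9.45
eef_pos: [542.9, 167.9, 295.7]
tool_rot: [0.002, 0.529, 0.849, 0.001]
wrist_force: [0.5, 0.6, -0.7]
width: 69.8
grasp_force: 0.0
[ 0.16  0.35 -0.71  1.62  0.24  1.26 -0.14]
[[-0.44, 0.898, 0.001], [0.898, 0.44, -0.0], [-0.001, 0.001, -1.0]]
```

View pics/c6.png

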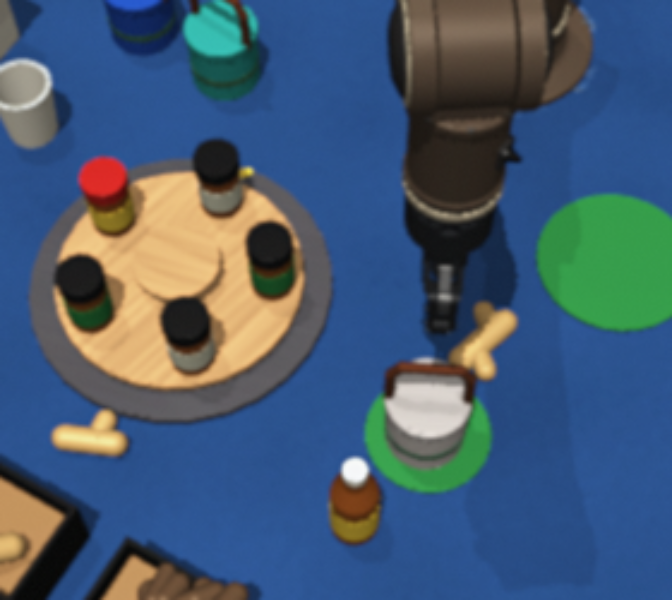

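The canister stands upright and released on the mat: base at (427,440), mat centre (428,432). The carousel hasn't turned and the red lid is at (104,180). Now to the red lid.

```bash
python3 -m creep '[{"linear":[-15,-9,0],"rot":[0,0,0.08],"grip":85},{"linear":[-40,-25,0],"rot":[0,0,0.16],"grip":85},{"linear":[-75,-46,0],"rot":[0,0,0.25],"grip":85},{"linear":[-110,-68,0],"rot":[0,0,0.33],"grip":85},{"linear":[-145,-89,0],"rot":[0,0,0.42],"grip":85},{"linear":[-180,-111,0],"rot":[0,0,0.5],"grip":85},{"linear":[-215,-133,0],"rot":[0,0,0.58],"grip":85},{"linear":[-250,-154,0],"rot":[0,0,0.66],"grip":85}]' 40
python3 - <<'E'
from h import *
s=r.get_obs(); y=q(s['tool_rot']).apply([0,1,0]); print(np.degrees(np.arctan2(y[1],y[0])),tool([500,-273,196]),np.round(s['joint_positions'],2))
E
```

```text
time: 10.3
eef_pos: [512.5, -126.7, 291.5]
tool_rot: [-0.001, 0.777, 0.63, -0.001]
wrist_force: [1.0, -0.3, 0.7]
width: 85.1
grasp_force: 0.0
-11.888572359618173 [-145.7   18.1   95.5] [ 0.55  0.24 -0.48  1.72  0.12  1.22 -0.17]
```

```bash
python3 -m creep '[{"linear":[-35,4,0],"rot":[0,0,0],"grip":85},{"linear":[-70,9,10],"rot":[0,0,0],"grip":85},{"linear":[-105,13,30],"rot":[0,0,0],"grip":85},{"linear":[-130,16,60],"rot":[0,0,0],"grip":85},{"linear":[-145,18,90],"rot":[0,0,0],"grip":85},{"linear":[-145,18,95],"rot":[0,0,0],"grip":85},{"linear":[-145,18,95],"rot":[0,0,0],"grip":85}]'
python3 - <<'E'
from h import *
print(tool([500,-273,88]))
f=grab('scene'); g=grab('top')
a=cv2.resize(np.hstack([f['color'][150:330,170:330],g['color'][160:340,300:460]]),(800,450)); cv2.imwrite('pics/c7.png',a)
E
```

```text
time: 11.0
eef_pos: [501.2, -269.4, 196.5]
tool_rot: [-0.002, 0.775, 0.631, -0.001]
wrist_force: [0.1, 0.3, 0.7]
width: 85.2
grasp_force: 0.0
[-4.000e+00 -1.000e-01  1.085e+02]
```

View pics/c7.png

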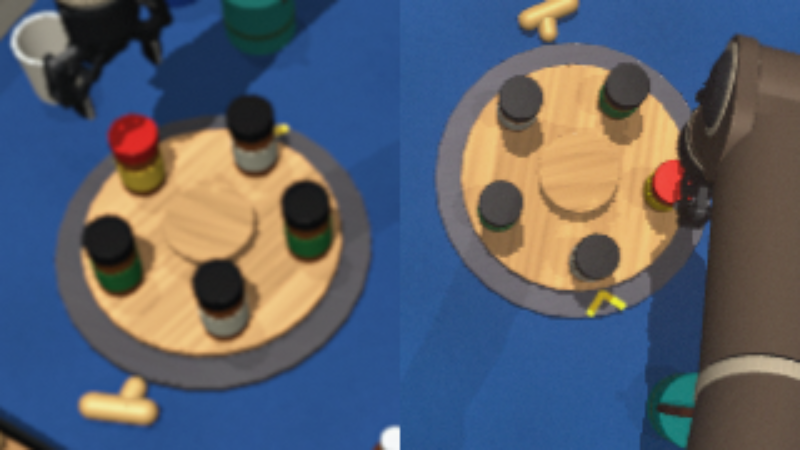

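The fingers at (85,85) and (150,50) in the left half straddle the red lid, which lies at (135,138) and is 75 mm lower. I'll descend in two stages and check the force.

```bash
python3 -m creep '[{"linear":[-3,0,20],"rot":[0,0,0],"grip":85},{"linear":[-3,0,40],"rot":[0,0,0],"grip":85},{"linear":[-3,0,60],"rot":[0,0,0],"grip":85},{"linear":[-3,0,70],"rot":[0,0,0],"grip":85},{"linear":[-3,0,78],"rot":[0,0,0],"grip":85}]'
python3 -m creep '[{"linear":[0,0,8],"rot":[0,0,0],"grip":85},{"linear":[0,0,16],"rot":[0,0,0],"grip":85},{"linear":[0,0,24],"rot":[0,0,0],"grip":85},{"linear":[0,0,30],"rot":[0,0,0],"grip":85},{"linear":[0,0,30],"rot":[0,0,0],"grip":85}]'
```

```text
time: 11.6
eef_pos: [502.5, -272.9, 120.9]
tool_rot: [0.001, 0.775, 0.632, 0.0]
wrist_force: [0.7, -0.2, 0.2]
width: 84.8
grasp_force: 0.0
time: 12.1
eef_pos: [501.2, -273.3, 89.4]
tool_rot: [-0.001, 0.775, 0.631, -0.0]
wrist_force: [-0.5, 0.5, 0.2]
width: 85.5
grasp_force: 0.0
```

```bash
python3 -m creep '[{"linear":[0,0,0],"rot":[0,0,0],"grip":72},{"linear":[0,0,0],"rot":[0,0,0],"grip":66},{"linear":[0,0,0],"rot":[0,0,0],"grip":60},{"linear":[0,0,0],"rot":[0,0,0],"grip":55},{"linear":[0,0,0],"rot":[0,0,0],"grip":45},{"linear":[0,0,0],"rot":[0,0,0],"grip":45},{"linear":[0,0,0],"rot":[0,0,0],"grip":45},{"linear":[0,0,0],"rot":[0,0,0],"grip":45}]' 30
python3 - <<'E'
from h import *
s=r.get_obs(); p=np.array(s['eef_pos']); y=q(s['tool_rot']).apply([0,1,0]); print(p,np.degrees(np.arctan2(y[1],y[0])))
A=np.array([520,-168.]); v=p[:2]-A; print(np.hypot(*v),np.degrees(np.arctan2(v[1],v[0])))
E
```

```text
time: 12.9
eef_pos: [502.2, -273.7, 90.9]
tool_rot: [0.001, 0.775, 0.631, 0.0]
wrist_force: [0.1, 0.7, 6.0]
width: 53.2
grasp_force: 32.0
[ 502.17547411 -273.667607     90.85495802] -11.680380592824733
107.16042595881635 -99.57479418022224
```

```bash
python3 - <<'E'
from h import *
a=np.array([107,-4,0.])
for p in (.03,.1,.19,.28,.37,.46,.54,.6): print(p,(a-R.from_rotvec([0,0,p]).apply(a)).round(1))
E
```

```text
0.03 [-0.1 -3.2  0. ]
0.1 [  0.1 -10.7   0. ]
0.19 [  1.2 -20.3   0. ]
0.28 [  3.1 -29.7   0. ]
0.37 [  5.8 -39.    0. ]
0.46 [  9.3 -47.9   0. ]
0.54 [ 13.2 -55.6   0. ]
0.6 [ 16.4 -61.1   0. ]
```

```bash
python3 -m creep '[{"linear":[0,-3.2,0],"rot":[0,0,0.03],"grip":45},{"linear":[0.1,-10.7,0],"rot":[0,0,0.1],"grip":45},{"linear":[1.2,-20.3,0],"rot":[0,0,0.19],"grip":45},{"linear":[3.1,-29.7,0],"rot":[0,0,0.28],"grip":45},{"linear":[5.8,-39,0],"rot":[0,0,0.37],"grip":45},{"linear":[9.3,-48,0],"rot":[0,0,0.46],"grip":45},{"linear":[13.2,-55.6,0],"rot":[0,0,0.54],"grip":45},{"linear":[16.4,-61,0],"rot":[0,0,0.6],"grip":45}]'
python3 - <<'E'
from h import *
s=r.get_obs(); p=np.array(s['eef_pos']); y=q(s['tool_rot']).apply([0,1,0]); print(p,np.degrees(np.arctan2(y[1],y[0])))
A=np.array([520,-168.]); v=p[:2]-A; print(np.hypot(*v),np.degrees(np.arctan2(v[1],v[0])),s['moment'],np.round(s['joint_positions'],2))
E
```

```text
time: 13.7
eef_pos: [445.2, -243.3, 90.8]
tool_rot: [-0.0, 0.928, 0.374, 0.0]
wrist_force: [-0.6, 6.7, 9.2]
width: 53.2
grasp_force: 32.4
[ 445.23868688 -243.25822263   90.81037159] -46.106082691941985
106.0804129509678 -134.81021995939093 [1.04298856 0.07874604 0.70666991] [ 0.59  0.4  -0.23  2.01  0.13  0.75 -0.52]
```

```bash
python3 -m creep '[{"linear":[0,-3.2,0],"rot":[0,0,0.03],"grip":45},{"linear":[0.1,-10.7,0],"rot":[0,0,0.1],"grip":45},{"linear":[1.2,-20.3,0],"rot":[0,0,0.19],"grip":45},{"linear":[3.1,-29.7,0],"rot":[0,0,0.28],"grip":45},{"linear":[5.8,-39,0],"rot":[0,0,0.37],"grip":45},{"linear":[9.3,-48,0],"rot":[0,0,0.46],"grip":45},{"linear":[13.2,-55.6,0],"rot":[0,0,0.54],"grip":45},{"linear":[14.7,-58,0],"rot":[0,0,0.57],"grip":45}]'
python3 -m creep '[{"linear":[0,0,0],"rot":[0,0,0],"grip":45},{"linear":[0,0,0],"rot":[0,0,0],"grip":45},{"linear":[0,0,0],"rot":[0,0,0],"grip":45}]'
python3 - <<'E'
from h import *
s=r.get_obs(); p=np.array(s['eef_pos']); A=np.array([520,-168.]); v=p[:2]-A; print(np.hypot(*v),np.degrees(np.arctan2(v[1],v[0])))
g=grab('top'); f=grab('scene')
a=cv2.resize(np.hstack([g['color'][165:300,310:430],f['color'][185:320,185:305]]),(800,450),interpolation=cv2.INTER_CUBIC); cv2.imwrite('pics/c8.png',a)
E
```

```text
time: 14.5
eef_pos: [415.9, -190.2, 90.7]
tool_rot: [-0.001, 0.995, 0.099, 0.0]
wrist_force: [-0.6, 9.9, 9.1]
width: 52.9
grasp_force: 32.5
time: 14.8
eef_pos: [416.0, -190.4, 90.7]
tool_rot: [-0.001, 0.995, 0.101, -0.0]
wrist_force: [-2.1, 10.1, 11.4]
width: 53.1
grasp_force: 32.7
106.43967255581681 -167.82790005240966
```

View pics/c8.png

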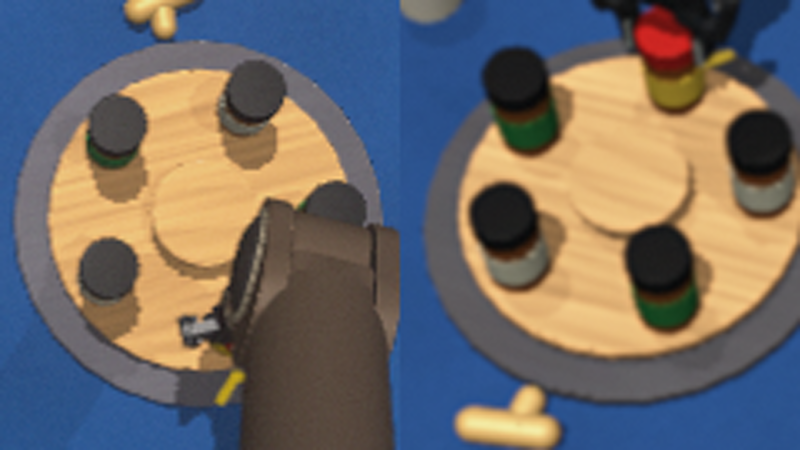

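The jars turned with the grip: the red lid is at (663,40) in the right half beside the yellow mark, with the fingers on it. I'll verify the angle from the black lids at (117,124), (255,90) and (108,269) in the left half.

```bash
python3 - <<'E'
from h import *
t=grab('top'); A=np.array([520.4,-167.3])
for (x,y),k in (((117,124),3),((255,90),2),((108,269),4)):
    v=onz(t,(x/(400/120)+310,y/(450/135)+165),122)[:2]-A; a=np.degrees(np.arctan2(v[1],v[0])); print(a,[((a+167.8-72*i+180)%360-180).round(1) for i in range(5)],np.hypot(*v))
s=r.get_obs(); print(s['time'],s['grasp_force'],np.abs(s['joint_vel']).max())
E
```

```text
48.42701328776299 [np.float64(-143.8), np.float64(144.2), np.float64(72.2), np.float64(0.2), np.float64(-71.8)] 110.01040859845945
-22.79582686419279 [np.float64(145.0), np.float64(73.0), np.float64(1.0), np.float64(-71.0), np.float64(-143.0)] 110.20821203521997
121.03510864900267 [np.float64(-71.2), np.float64(-143.2), np.float64(144.8), np.float64(72.8), np.float64(0.8)] 110.17077652444861
14.95 32.74561822414398 0.0016612860630573943
```

The error is under 1° (about 1.3 mm), the arm is still and the grip is 33 N. I'm handing in.

```bash
python3 -c "
from station import r; print(r.close_job())"
```

```text
the job is handed in; nothing more can be done
None
```

The canister stands upright and released on the small green mat, and the red-lidded jar is at the arrowhead (under 1° off by camera), still gripped with about 33 N; the job is handed in at about 15 s, but the verdict was not returned.

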